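# Log a sample tube and hold it on the touch-start mixer

## Robot

A 6-joint arm with a two-finger parallel gripper is mounted at the origin on the work surface. World frame = base frame: x ahead of the robot, y to its left, z up, the work surface at z = 0. Lengths are in m, angles in rad, forces in N, time in s.
With the tool pointing down it reaches from about 0.25 to 0.725 m from the base axis. Payload 4 kg.
Tool frame: the origin (TCP) lies on the centre line of the jaws, within the pads' length; the fingertips stand 17 mm ahead of it and the grasp point (between the pads) lies 2 mm behind it; z points along the fingers, x is the direction in which the jaws open and shut, and the axes are right-handed (so a half turn about z gives the same grasp; the last joint's range is limited). The gripper opens to 85 mm and grips with 20 to 120 N. Pads are 22 mm wide; open, the fingers measure 114 mm over their backs; the gripper's body (76 mm by 85 mm) begins 54 mm behind the grasp point. The pads swing forward as they close: fully open they stand 13 mm farther back than shut.
Start: joints at [-1.151, 0.241, 0.005, 1.335, 0, 1.571], TCP at [0.204, -0.457, 0.248] pointing down, gripper open.
Joint ranges: [-2.72, 2.72], [-1.05, 1.87], [-1.09, 1.28], [-1.99, 2.15], [-1.42, 1.44], [-3.14, 3.14]. Speed limits (rad/s): [2.79, 2.79, 3.14, 3.14, 3.14, 3.14].

## Interface

Orientations are given as a unit quaternion [x, y, z, w].
In Python, from workcell import bot gives the robot as it stands.
- The arm moves only by the tool jog_arm, never from a script. Its arguments are lists of equal length, an entry for each row: "jaw": the closure, from 0 (fully open) to 1 (shut); "linear": the shift along the tool's x, y, z in m, a list of three; "delta_rot": the turn, a rotation vector about the tool's x, y, z in degrees, a list of three. A call has exactly 8 rows; each row is the pose to reach, as a shift and turn from the pose commanded when the call began, along the tool's axes at that moment; what a row does not reach only later rows make up. A row lasts 1/12 s, in which the tool goes at most 41.7 mm and 7.16 degrees, less where a joint would pass 70% of its speed; a pose out of reach is approached as far as the arm can. A call with a gripper value outside its range is refused whole. The fingers move at their own pace and stop on an object; the grip force is fixed at half the most. Time passes only in rows, so rows that repeat a pose let the fingers close, or fill a call up. It gives the time, the measured TCP pose, the force and the opening at its end, in the units of the state.
- bot.get_obs(): the state, without advancing time (a new reading comes with each control period).
- bot.camera(name): name is "side" or "top"; returns (picture, depth): 400x640x3 uint8, red, green, blue; 400x640 float32, m along the optical axis (not along the pixel's ray), 0 where there is no reading.
- bot.calibration(name): a dict with "fovy" (degrees; the focal length in pixels is half the picture's height over the tangent of half this angle, whatever the lens; pixels are square), "cx", "cy" (the principal point, pixels), "k1" (the pictures are not rectified: a ray, as slopes to the right and down, at radius r is drawn at 1 + k1 r^2 times it, then the intrinsics apply), "origin" and "orientation" of the camera in the world. Camera axes: x right, y down, z forward; pixel columns grow to the right and rows downward; lengths in m; the calibration is good to about 2 mm. A picture is of the moment at which its call begins. calibration takes no time and is no camera call.
- bot.job_done(): hands the job in, once; it reports no verdict.
The state is a dict: "clock": time; "joint_pos": joint angles; "joint_vel": joint speeds; "tau": joint torques, N m; "eef_pos": TCP position; "tool_rot": TCP orientation; "ft_force": force on the tool from outside, world axes, zero at the start; "ft_torque": the same for the moment, N m; "grip_width": finger opening in m.
Only numpy, scipy, OpenCV 4.12 (cv2) and the standard library are available. Lean on these libraries where they do the work, as an engineer would, in place of code of your own. Each camera call takes 0.05 s, during which the arm holds its last target.

## Task

Take the one tall screw-cap tube out of the white rack and, keeping it upright, dip its pointed end into the open cup of the code reader, at least half the cup's depth, for one second. Then set the pointed end into the black rubber cup of the mixer and push it down about 6 mm, half of the cup's 12 mm spring travel and never all the way to its stop; keep it pressed there steadily for three seconds and finish still gripping the tube and holding the cup down. Leave the two short tubes, the bottle and the pipette-tip box where they are.

Things in the scene. Friction and masses are not known exactly. Their poses are not given: they have to be found in the camera images.
- rack: white foam rack, a fixed block 135 x 215 x 60 mm (x, y, z) with two rows of three round holes 31.5 mm wide and 45 mm deep (hole floors 15 mm above the bench), centres at x = -32 and +32 mm and y = -70, 0 and +70 mm from its middle. Origin: centre of its underside, on the bench; z up. Of its holes, (-32, -70), (-32, +70) and (+32, 0) each hold one tube, in any order; the other three are empty
- tube: the tall tube: pale plastic, 115 mm high with its cap, 28 mm thick, lower 16 mm tapering to a flat end 12 mm wide; blue screw cap 35 mm wide, the top 20 mm. About 60 g (varies). Origin: centre of the pointed lower end; z runs along the tube to the cap. It stands loose in a rack hole, its top 130 mm above the bench, 30 mm above those of the short tubes; grip the cap from above
- short_tube_a: short tube, leave alone: same shape, width and cap as the tall one but 85 mm high. Origin: centre of its lower end; z up. Stands in the rack
- short_tube_b: another short tube, leave alone, like short_tube_a
- reader: tube-code reader, fixed: dark grey box 110 x 110 mm, 50 mm high, with an open white round cup in the middle of its top. Origin: centre of its underside, on the bench; z up
- reader_rim (a point): centre of the mouth of the reader's cup, 90 mm above the bench; the cup is 60 mm wide outside, 48 mm inside, wall 6 mm, 36 mm deep; z up
- mixer: touch-start tube mixer, fixed: white box 120 x 115 mm, 63 mm high, black knob and switch on its front, a dark collar 68 mm wide on top up to 70 mm, and above that the sprung black rubber cup in the middle. It may stand on either side of the reader. Origin: centre of its underside, on the bench; z up
- cup_floor (a point): centre of the inner floor of the mixer's rubber cup, 91 mm above the bench when not pressed; moves down with the cup. The cup is 52 mm wide outside, 40 mm inside, and its rim is 14 mm above this floor; z up
- mixer_cup (a joint): how far the rubber cup is pressed straight down (m): 0 free, 0.012 at its stop. It springs back; it starts to move at about 3 N and takes 1 N more for each mm (9 N at 6 mm, 15 N at the stop)
- bottle: white-capped pale plastic bottle, leave alone: 66 mm wide, 125 mm high. Origin: centre of its underside; z up. Stands on the bench
- tip_box: blue box of pipette tips, leave alone: 80 x 120 x 53 mm. Origin: centre of its underside; z up. Stands on the bench
Mind the look-alikes: they are no part of the job. Leave any blue or orange look-alike of the reader alone.

How it is judged:
By the outcome, as a careful person would: the job done as asked, in the order asked, and still so for the second after the job is handed in, while the arm keeps its last pose, push and grip.
It also fails if it takes over 64 s, if anything falls off the work surface, if the arm or the gripper's body presses on something with over 40 N, if the wrist force passes 120 N, or if a joint passes its speed limit or range.

## Working session

There is one attempt and no reset: what is moved stays moved. The work goes in short steps, Python scripts to look and compute and a tool call to move; the robot and the scene stay as the last step left them, time stands still between calls to the robot, and variables do not carry over. Pictures are saved under pics/ and viewed, and the job is handed in when it is done.

Besides the shell and the picture viewer there is one more tool, called after ">>>" as name(argument=value, ...) on one line, values as JSON. jog_arm: Moves the arm, as the interface text tells. Its arguments: {"type":"object","properties":{"jaw":{"type":"array","items":{"type":"number"}},"linear":{"type":"array","items":{"type":"array","items":{"type":"number"}}},"delta_rot":{"type":"array","items":{"type":"array","items":{"type":"number"}}}},"required":["jaw","linear","delta_rot"]}

```bash
mkdir -p pics; cat > h.py <<'E'
import numpy as np, cv2
from scipy.spatial.transform import Rotation as R
from workcell import bot
def cloud(name, depth):
    c=bot.calibration(name); h,w=depth.shape
    f=h/2/np.tan(np.radians(c['fovy'])/2)
    K=np.array([[f,0,c['cx']],[0,f,c['cy']],[0,0,1.]])
    u,v=np.meshgrid(np.arange(w),np.arange(h))
    p=cv2.undistortPoints(np.stack([u,v],-1).reshape(-1,1,2).astype(float),K,np.array([c['k1'],0,0,0,0.])).reshape(h,w,2)
    pc=np.concatenate([p*depth[...,None],depth[...,None]],-1)
    return pc@R.from_quat(c['orientation']).as_matrix().T+np.array(c['origin'])
def snap(name,fn):
    rgb,d=bot.camera(name); cv2.imwrite('pics/%s.png'%fn,rgb[...,::-1]); np.savez('/tmp/%s.npz'%fn,rgb=rgb,d=d,P=cloud(name,d))
    return rgb,d
E
python3 - <<'E'
from h import *
print(bot.get_obs())
for n in('top','side'):
    snap(n,n+'0'); print(bot.calibration(n))
E
```

```text
{'clock': 0.0, 'joint_pos': array([-1.15099157e+00,  2.41422091e-01,  3.74727156e-03,  1.33518335e+00,
       -1.59820175e-06,  1.57082515e+00]), 'joint_vel': array([ 6.91793642e-04, -3.96083413e-05, -1.35097620e-04,  2.98441074e-04,
       -1.87231468e-04,  7.87358678e-04]), 'tau': array([-2.39560250e-03, -3.72319794e+01,  2.52406561e+01,  1.69113680e-02,
       -3.35023497e-04,  6.97295235e-06]), 'eef_pos': array([ 0.20355449, -0.4560553 ,  0.24741715]), 'tool_rot': array([ 8.38914284e-01, -5.44262586e-01, -8.65305668e-04, -5.60396566e-04]), 'ft_force': array([-0.07561503,  0.31343747,  0.83048388]), 'ft_torque': array([ 0.03408645,  0.00720138, -0.00173839]), 'grip_width': 0.0857362891972212}
{'fovy': 43.52787411402788, 'cx': 319.1416111254252, 'cy': 197.70113822280874, 'k1': -0.12977030456749486, 'origin': array([ 0.3945218 , -0.00828889,  1.38672648]), 'orientation': array([ 0.70932093, -0.70388117,  0.01532719, -0.03435399])}
{'fovy': 51.394434748149145, 'cx': 321.7886745675157, 'cy': 202.1209229761762, 'k1': 0.009664875431857272, 'origin': array([ 0.44176489, -0.67003398,  0.6845795 ]), 'orientation': array([ 0.90847789, -0.05294784,  0.01655717, -0.4142346 ])}
```

View pics/top0.png

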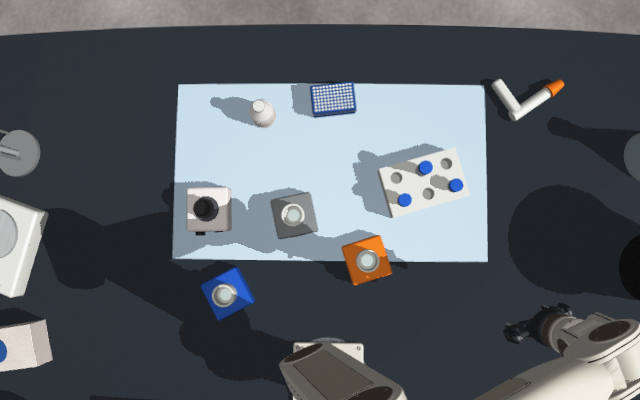

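View pics/side0.png

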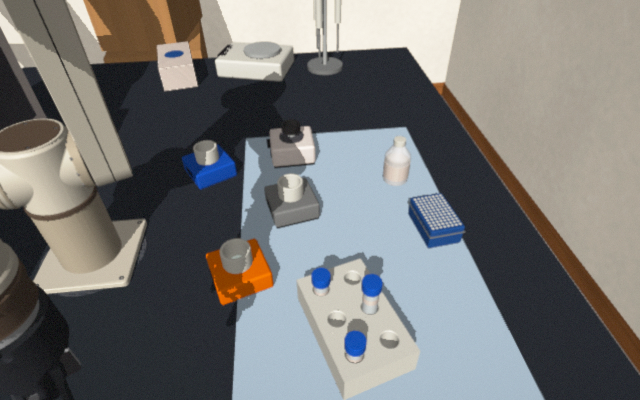

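The top view shows the rack at about (425,183) with blue caps at (404,200), (425,168) and (456,185). The grey reader is at (293,215) and the mixer at (207,208). In the side view the tall tube is at (371,285). The orange and blue readers are the decoys.

```bash
python3 - <<'E'
from h import *
def circ(p):
    A=np.c_[2*p,np.ones(len(p))]; s=np.linalg.lstsq(A,(p**2).sum(1),rcond=None)[0]; return s[:2],np.sqrt(s[2]+s[:2]@s[:2])
for n in('top','side'):
    z=np.load('/tmp/%s0.npz'%n); P=z['P']; rgb=z['rgb'].astype(int)
    print(n)
    blue=(rgb[...,2]>rgb[...,0]+70)&(rgb[...,2]>rgb[...,1]+40)&(P[...,2]>.07)&(P[...,1]<-.1)
    k,l,s,c=cv2.connectedComponentsWithStats(blue.astype(np.uint8))
    for i in range(1,k):
        if s[i,4]>20:
            p=P[l==i]; zt=np.percentile(p[:,2],90); t=p[p[:,2]>zt-.005]
            q,_=cv2.minEnclosingCircle(t[:,:2].astype(np.float32))
            print('cap',c[i],s[i,4],'ztop',zt,'mean',t[:,:2].mean(0),'enc',q,_)
    boxes={'reader':(293,215,26),'mixer':(207,208,34)} if n=='top' else {'reader':(291,192,40),'mixer':(292,148,36)}
    for b,(u,v,r) in boxes.items():
        p=P[v-r:v+r,u-r:u+r].reshape(-1,3)
        h=np.histogram(p[:,2],bins=np.arange(0,.13,.005)); print(b,h[0])
        for lo,hi in ((.083,.095),(.098,.11),(.045,.055),(.058,.066)):
            m=(p[:,2]>lo)&(p[:,2]<hi)
            if m.sum()>8:
                t=p[m]; q,rr=cv2.minEnclosingCircle(t[:,:2].astype(np.float32)); mr=cv2.minAreaRect(t[:,:2].astype(np.float32))
                print('  z',lo,hi,m.sum(),'medz',np.median(t[:,2]),'enc',q,rr,'rect',mr)
    # rack top
    m=(P[...,2]>.054)&(P[...,2]<.066)&(P[...,1]<-.12)&(P[...,0]>.2)
    if n=='top': mm=np.zeros_like(m); mm[140:225,370:475]=1
    else: mm=np.zeros_like(m); mm[255:390,290:420]=1
    t=P[m&mm]; print('rack',len(t),np.median(t[:,2]),cv2.minAreaRect(t[:,:2].astype(np.float32)))
E
```

```text
top
cap [425.46896552 166.93793103] 145 ztop 0.13193171958825906 mean [ 0.5631738 -0.2428226] enc (0.5636819005012512, -0.24270837008953094) 0.01701403222978115
cap [455.86956522 184.73913043] 138 ztop 0.10257955287774642 mean [ 0.52190285 -0.32747848] enc (0.521934449672699, -0.3271087110042572) 0.017379699274897575
cap [404.51079137 199.39568345] 139 ztop 0.10194659056700921 mean [ 0.48242424 -0.19299456] enc (0.48244214057922363, -0.19267936050891876) 0.017304683104157448
reader [463  63   3   2   4   3   4   7  86 671 619 102  12   5   9   5  12  97
  47   1   0   0   0   0   0]
  z 0.083 0.095 152 medz 0.08882363472769594 enc (0.4420911967754364, 0.09592079371213913) 0.02996792644262314 rect ((0.4429427683353424, 0.09492461383342743), (0.05735330656170845, 0.05754735693335533), 0.49461930990219116)
  z 0.045 0.055 1290 medz 0.049878443954398444 enc (0.4418129622936249, 0.09511716663837433) 0.07363631576299667 rect ((0.4419444799423218, 0.0958385169506073), (0.10936691612005234, 0.10985569655895233), 12.662712097167969)
  z 0.058 0.066 26 medz 0.059316605963996016 enc (0.44525307
[... 3070 characters left out ...]
8530006 rect ((0.45642155408859253, 0.32541000843048096), (0.04953804612159729, 0.05084022134542465), 26.54888916015625)
  z 0.045 0.055 174 medz 0.050031798685020556 enc (0.441821813583374, 0.25271546840667725) 0.12584897875785828 rect ((0.463967502117157, 0.2556474208831787), (0.12246225774288177, 0.2469072937965393), 9.092374801635742)
  z 0.058 0.066 616 medz 0.062012804763431295 enc (0.45744603872299194, 0.2530748248100281) 0.1375330537557602 rect ((0.45854079723358154, 0.2482757568359375), (0.11661313474178314, 0.26507672667503357), 1.8759037256240845)
rack 6469 0.05974981995547912 ((0.5336738228797913, -0.2542690336704254), (0.1364445984363556, 0.21715962886810303), 16.33481216430664)
```

```bash
cat >> h.py <<'E'
def go(target, yaw=None):
    o=bot.get_obs(); r=R.from_quat(o['tool_rot']); d=np.array(target)-o['eef_pos']
    G=R.from_matrix(np.array([[1,0,0],[0,-1,0],[0,0,-1.]])) if yaw is None else R.from_euler('z',yaw,degrees=True)*R.from_matrix(np.diag([1,-1,-1.]))
    print('lin',np.round(r.inv().apply(d),4),'rot',np.round((r.inv()*G).as_rotvec(degrees=True),2),'eef',o['eef_pos'].round(4),'F',o['ft_force'].round(2),'w',round(o['grip_width'],4),'t',o['clock'],'q',o['joint_pos'].round(2))
E
python3 -c "
from h import *
go([.564,-.2435,.19])"
```

```text
lin [-0.0471 -0.4158  0.0576] rot [-6.000e-02  1.000e-01 -6.595e+01] eef [ 0.2035 -0.4561  0.2475] F [-0.9   0.18  0.02] w 0.0855 t 0.1 q [-1.15  0.24  0.    1.34 -0.    1.57]
```

>>> jog_arm(jaw=[0,0,0,0,0,0,0,0], linear=[[-0.002,-0.02,0],[-0.006,-0.05,0],[-0.01,-0.085,0],[-0.014,-0.12,0],[-0.018,-0.155,0],[-0.022,-0.19,0],[-0.026,-0.225,0],[-0.03,-0.255,0]], delta_rot=[[0,0,-5],[0,0,-11],[0,0,-17],[0,0,-23],[0,0,-29],[0,0,-35],[0,0,-41],[0,0,-47]])

```text
clock: 0.77
eef_pos: [0.426, -0.3237, 0.2478]
tool_rot: [0.987, -0.162, -0.0, -0.0]
ft_force: [-0.7, -0.9, -0.3]
grip_width: 0.0852
```

```bash
python3 -c "
from h import *
go([.564,-.2435,.19])"
```

```text
lin [ 0.1053 -0.12    0.0578] rot [ -0.03   0.03 -18.6 ] eef [ 0.426  -0.3237  0.2478] F [-0.65 -0.89 -0.28] w 0.0852 t 0.7667 q [-0.65  0.31  0.1   1.36  0.    1.25]
```

>>> jog_arm(jaw=[0,0,0,0,0,0,0,0], linear=[[0.02,-0.023,0],[0.04,-0.045,0],[0.06,-0.068,0.0],[0.08,-0.09,0.01],[0.095,-0.108,0.03],[0.105,-0.12,0.05],[0.105,-0.12,0.055],[0.105,-0.12,0.055]], delta_rot=[[0,0,-5],[0,0,-10],[0,0,-15],[0,0,-18.6],[0,0,-18.6],[0,0,-18.6],[0,0,-18.6],[0,0,-18.6]])

```text
clock: 1.43
eef_pos: [0.5615, -0.2445, 0.1901]
tool_rot: [1.0, -0.002, -0.003, -0.001]
ft_force: [0.1, -0.3, -0.0]
grip_width: 0.0854
```

```bash
python3 -c "
from h import *
go([.564,-.2435,.12])
snap('top','top1');snap('side','side1')
go([.564,-.2435,.12])
for n in ('top1','side1'):
    z=np.load('/tmp/%s.npz'%n);im=z['rgb'][...,::-1]
    c=im[110:230,360:500] if n[0]=='t' else im[150:390,260:450]
    cv2.imwrite('pics/%sc.png'%n,cv2.resize(c,None,fx=3 if n[0]=='s' else 5,fy=3 if n[0]=='s' else 5)[:600,:800])
"
```

```text
lin [ 0.003  -0.0009  0.0701] rot [-0.13  0.35 -0.25] eef [ 0.5615 -0.2445  0.1901] F [ 0.05 -0.26 -0.02] w 0.0854 t 1.4333 q [-0.41  0.5   0.23  1.31 -0.    1.16]
lin [ 0.002  -0.0027  0.0733] rot [-0.    0.06 -0.37] eef [ 0.562  -0.2462  0.1933] F [ 0.4  -0.24  0.05] w 0.0852 t 1.5333 q [-0.41  0.49  0.23  1.31 -0.    1.16]
```

View pics/top1c.png

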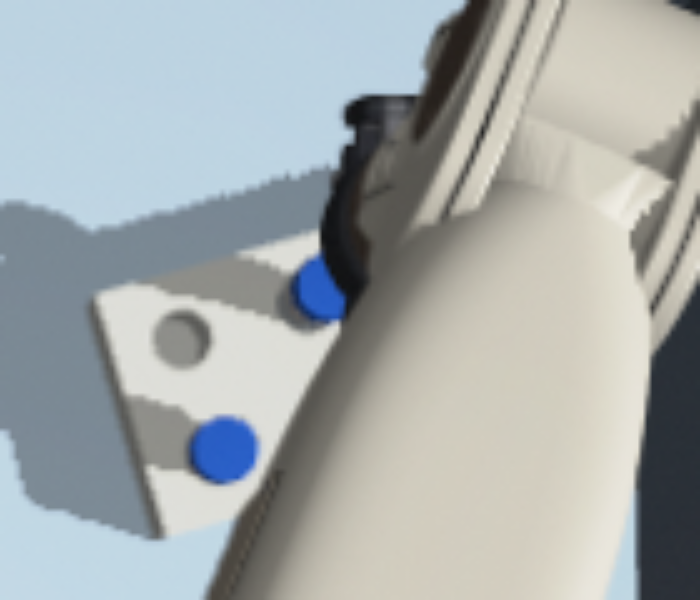

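View pics/side1c.png

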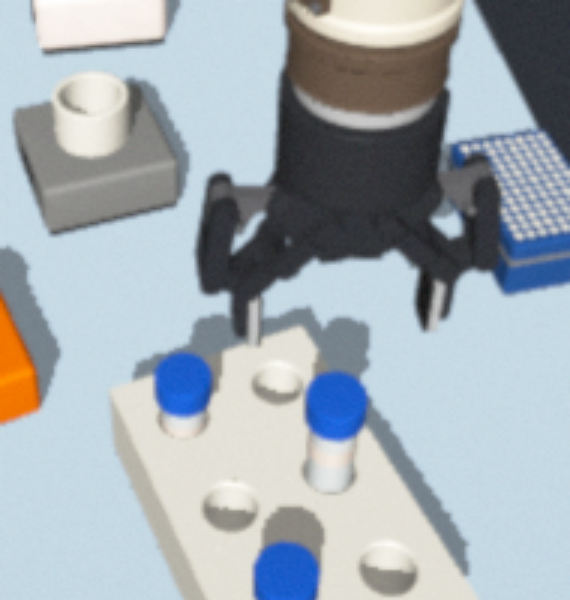

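>>> jog_arm(jaw=[0,0,0,0,0,0,0,0], linear=[[0.002,-0.0025,0.01],[0.002,-0.0025,0.025],[0.002,-0.0025,0.04],[0.002,-0.0025,0.055],[0.002,-0.0025,0.068],[0.002,-0.0025,0.075],[0.002,-0.0025,0.075],[0.002,-0.0025,0.075]], delta_rot=[[0,0,0],[0,0,0],[0,0,0],[0,0,0],[0,0,0],[0,0,0],[0,0,0],[0,0,0]])

```text
clock: 2.2
eef_pos: [0.5646, -0.2439, 0.1188]
tool_rot: [1.0, -0.003, 0.0, 0.0]
ft_force: [0.6, 0.6, -0.4]
grip_width: 0.0853
```

```bash
python3 -c "
from h import *
go([.564,-.2435,.12])
snap('side','side2')
go([.564,-.2435,.12])
z=np.load('/tmp/side2.npz');im=z['rgb'][...,::-1]
cv2.imwrite('pics/side2c.png',cv2.resize(im[190:360,270:450],None,fx=4,fy=4)[:600,:800])
"
```

```text
lin [-0.0006 -0.0004 -0.0012] rot [ 0.01 -0.03 -0.4 ] eef [ 0.5646 -0.2439  0.1188] F [ 0.58  0.55 -0.42] w 0.0853 t 2.2 q [-0.41  0.54  0.11  1.14 -0.    1.17]
lin [-0.0011 -0.0004 -0.0006] rot [ 0.04 -0.09 -0.38] eef [ 0.5651 -0.2439  0.1194] F [0.15 0.64 1.22] w 0.0851 t 2.25 q [-0.41  0.54  0.12  1.14 -0.    1.17]
```

View pics/side2c.png

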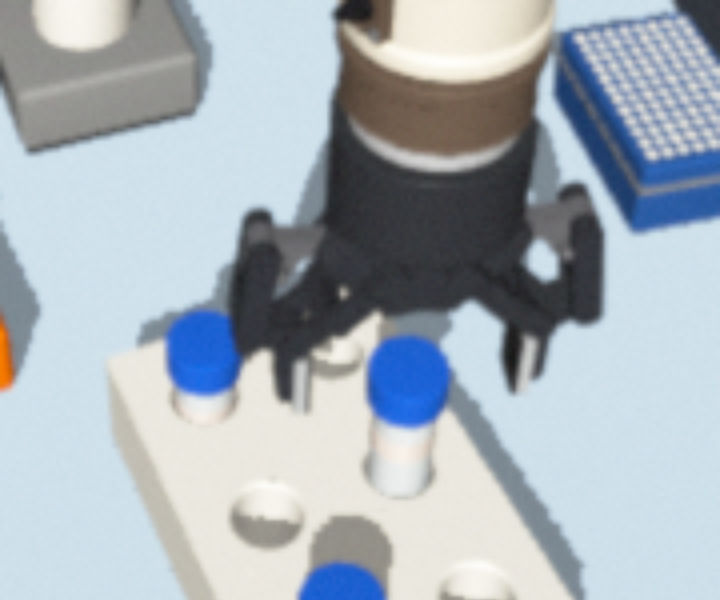

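```bash
python3 -c "
import numpy as np
P=np.load('/tmp/side2.npz')['P']
for (u,v) in [(290,370),(290,390),(300,385),(300,405),(515,360),(525,370),(520,385),(408,370),(408,400)]:
    print(u,v,P[190+v//4,270+u//4].round(3))
"
```

```text
290 370 [ 0.514 -0.252  0.144]
290 390 [ 0.514 -0.252  0.132]
300 385 [ 0.518 -0.255  0.137]
300 405 [ 0.518 -0.255  0.124]
515 360 [ 0.606 -0.254  0.138]
525 370 [ 0.611 -0.257  0.136]
520 385 [ 0.61  -0.257  0.125]
408 370 [ 0.565 -0.247  0.13 ]
408 400 [ 0.562 -0.262  0.129]
```

>>> jog_arm(jaw=[1,1,1,1,1,1,1,1], linear=[[0,0,0],[0,0,0],[0,0,0],[0,0,0],[0,0,0],[0,0,0],[0,0,0],[0,0,0]], delta_rot=[[0,0,0],[0,0,0],[0,0,0],[0,0,0],[0,0,0],[0,0,0],[0,0,0],[0,0,0]])

```text
clock: 2.92
eef_pos: [0.5652, -0.2435, 0.1191]
tool_rot: [1.0, -0.003, 0.001, 0.0]
ft_force: [-0.9, -0.4, 5.2]
grip_width: 0.0333
```

>>> jog_arm(jaw=[1,1,1,1,1,1,1,1], linear=[[0,0,0],[0,0,0],[0,0,0],[0,0,-0.005],[0,0,-0.01],[0,0,-0.015],[0,0,-0.02],[0,0,-0.02]], delta_rot=[[0,0,0],[0,0,0],[0,0,0],[0,0,0],[0,0,0],[0,0,0],[0,0,0],[0,0,0]])

```text
clock: 3.58
eef_pos: [0.5653, -0.2436, 0.1395]
tool_rot: [1.0, -0.003, 0.001, 0.0]
ft_force: [-0.1, -0.8, -0.6]
grip_width: 0.0333
```

```bash
python3 -c "
from h import *
snap('side','side3')
go([.564,-.2435,.25])
z=np.load('/tmp/side3.npz');im=z['rgb'][...,::-1]
cv2.imwrite('pics/side3c.png',cv2.resize(im[190:360,270:450],None,fx=4,fy=4)[:600,:800])
"
```

```text
lin [-0.001 -0.    -0.111] rot [ 0.03 -0.07 -0.35] eef [ 0.5651 -0.2436  0.139 ] F [ 0.3  -0.37 -0.58] w 0.0333 t 3.6333 q [-0.41  0.53  0.14  1.18  0.    1.17]
```

View pics/side3c.png

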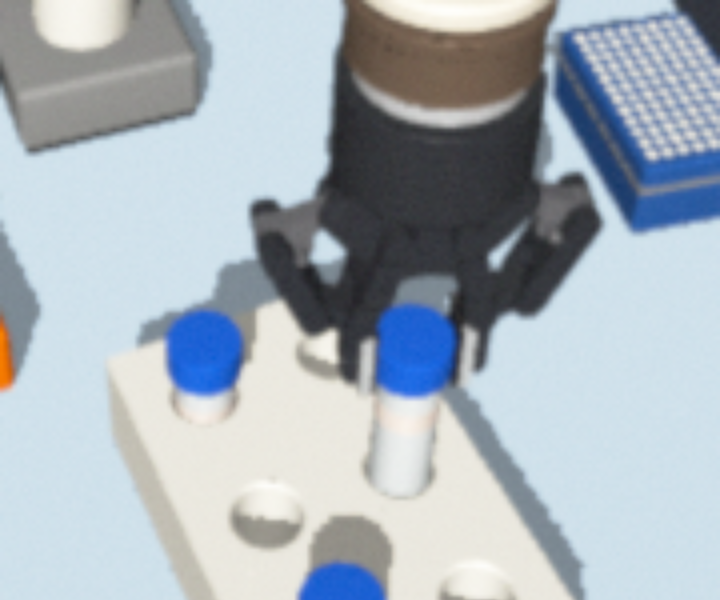

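```bash
python3 -c "
import numpy as np
for n in ('side2','side3'):
    z=np.load('/tmp/%s.npz'%n);P=z['P'];rgb=z['rgb'].astype(int)
    b=(rgb[...,2]>rgb[...,0]+70)&(rgb[...,2]>rgb[...,1]+40)
    m=np.zeros_like(b);m[260:300,355:388]=1
    p=P[b&m]; print(n,len(p),np.percentile(p[:,2],[5,50,80,90,97]).round(4))
    t=p[p[:,2]>np.percentile(p[:,2],90)-.005];print(t.mean(0),t.min(0),t.max(0))
"
```

```text
side2 395 [0.1144 0.1289 0.1301 0.1305 0.131 ]
[ 0.56409277 -0.2475559   0.12930635] [ 0.5477425  -0.2627863   0.12554314] [ 0.58086634 -0.22784829  0.1321594 ]
side3 407 [0.1348 0.1494 0.1506 0.1511 0.1519]
[ 0.56389377 -0.25215982  0.15557111] [ 0.44176489 -0.67003398  0.14612973] [ 0.58175778 -0.22813708  0.6845795 ]
```

>>> jog_arm(jaw=[1,1,1,1,1,1,1,1], linear=[[0,0,-0.01],[0,0,-0.025],[0,0,-0.04],[0,0,-0.055],[0,0,-0.07],[0,0,-0.08],[0,0,-0.086],[0,0,-0.088]], delta_rot=[[0,0,0],[0,0,0],[0,0,0],[0,0,0],[0,0,0],[0,0,0],[0,0,0],[0,0,0]])

```text
clock: 4.3
eef_pos: [0.5652, -0.2436, 0.2277]
tool_rot: [1.0, -0.003, 0.001, 0.0]
ft_force: [-0.0, 0.3, -0.8]
grip_width: 0.0332
```

```bash
python3 -c "
from h import *
go([.442,.0945,.228])
"
```

```text
lin [-0.1252 -0.3373 -0.0008] rot [ 0.05 -0.11 -0.35] eef [ 0.5652 -0.2436  0.2277] F [-0.05  0.26 -0.75] w 0.0332 t 4.3 q [-0.41  0.48  0.3   1.39  0.    1.17]
```

>>> jog_arm(jaw=[1,1,1,1,1,1,1,1], linear=[[-0.004,-0.01,0],[-0.01,-0.027,0],[-0.019,-0.05,0],[-0.028,-0.075,0],[-0.037,-0.1,0],[-0.047,-0.127,0],[-0.057,-0.154,0],[-0.067,-0.18,0]], delta_rot=[[0,0,0],[0,0,0],[0,0,0],[0,0,0],[0,0,0],[0,0,0],[0,0,0],[0,0,0]])

```text
clock: 4.97
eef_pos: [0.4976, -0.0617, 0.2254]
tool_rot: [1.0, -0.003, -0.001, -0.0]
ft_force: [1.3, 0.8, -0.3]
grip_width: 0.0335
```

>>> jog_arm(jaw=[1,1,1,1,1,1,1,1], linear=[[-0.01,-0.027,0],[-0.02,-0.054,0],[-0.03,-0.08,0],[-0.039,-0.105,0],[-0.047,-0.127,0],[-0.053,-0.145,0],[-0.057,-0.155,0],[-0.058,-0.157,0]], delta_rot=[[0,0,0],[0,0,0],[0,0,0],[0,0,0],[0,0,0],[0,0,0],[0,0,0],[0,0,0]])

```text
clock: 5.63
eef_pos: [0.4408, 0.0956, 0.2258]
tool_rot: [1.0, -0.002, -0.001, 0.0]
ft_force: [-0.2, 0.0, -0.9]
grip_width: 0.0329
```

```bash
python3 -c "
from h import *
snap('side','side4')
go([.442,.0945,.168])
z=np.load('/tmp/side4.npz');im=z['rgb'][...,::-1]
cv2.imwrite('pics/side4c.png',cv2.resize(im[90:240,210:400],None,fx=4,fy=4)[:600,:800])
"
```

```text
lin [0.0009 0.0005 0.0579] rot [ 0.02  0.05 -0.24] eef [0.4411 0.095  0.2259] F [-0.37  0.74 -1.28] w 0.0332 t 5.6833 q [ 0.21  0.16 -0.16  1.26 -0.    1.79]
```

View pics/side4c.png

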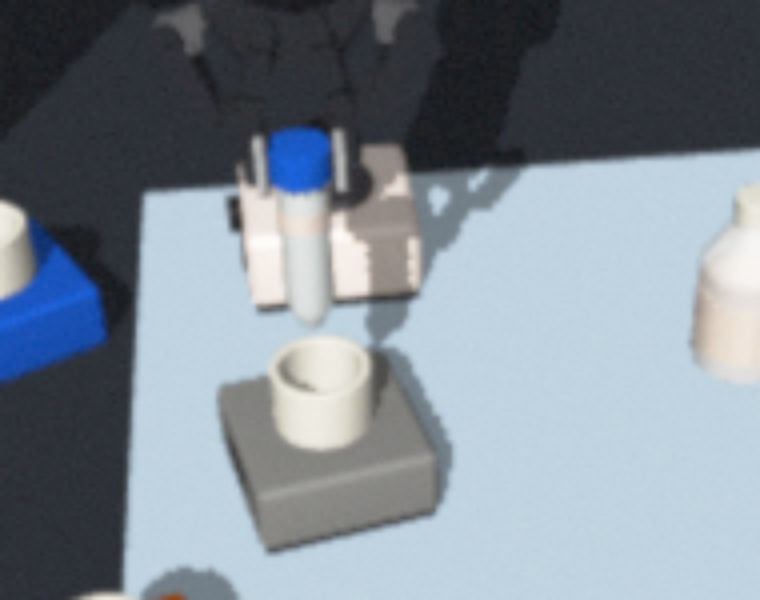

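```bash
cat > axis.py <<'E'
import sys,numpy as np
def ax(fn,x0,y0,zlo,zhi):
    P=np.load('/tmp/%s.npz'%fn)['P'].reshape(-1,3)
    m=(abs(P[:,0]-x0)<.02)&(P[:,1]>y0-.03)&(P[:,1]<y0+.015)
    for z in np.arange(zlo,zhi,.012):
        p=P[m&(abs(P[:,2]-z)<.006)]
        if len(p)>4: print(round(z,3),len(p),'xmid',round((np.percentile(p[:,0],3)+np.percentile(p[:,0],97))/2,4),'w',round(np.ptp(p[:,0]),4),'ymin',np.percentile(p[:,1],10).round(4))
    print(np.sort(P[m&(P[:,2]>.1)][:,2])[[0,3,8,20,-3]])
if __name__=='__main__': ax(sys.argv[1],*map(float,sys.argv[2:]))
E
python3 axis.py side4 .441 .095 .125 .245
```

```text
0.125 11 xmid 0.4398 w 0.0114 ymin 0.086
0.137 39 xmid 0.4401 w 0.0268 ymin 0.0795
0.149 54 xmid 0.4397 w 0.0265 ymin 0.0792
0.161 62 xmid 0.4395 w 0.0266 ymin 0.0791
0.173 58 xmid 0.4404 w 0.0269 ymin 0.0788
0.185 58 xmid 0.4399 w 0.0276 ymin 0.0795
0.197 66 xmid 0.4398 w 0.0264 ymin 0.079
0.209 58 xmid 0.4422 w 0.038 ymin 0.0794
0.221 83 xmid 0.4412 w 0.0385 ymin 0.0765
0.233 182 xmid 0.4409 w 0.0398 ymin 0.077
[0.12270504 0.12427993 0.12751603 0.13573773 0.48689771]
```

>>> jog_arm(jaw=[1,1,1,1,1,1,1,1], linear=[[0.0015,0,0.006],[0.0015,0,0.014],[0.0015,0,0.022],[0.0015,0,0.032],[0.0015,0,0.042],[0.0015,0,0.05],[0.0015,0,0.056],[0.0015,0,0.058]], delta_rot=[[0,0,0],[0,0,0],[0,0,0],[0,0,0],[0,0,0],[0,0,0],[0,0,0],[0,0,0]])

```text
clock: 6.35
eef_pos: [0.4425, 0.0937, 0.1667]
tool_rot: [1.0, -0.004, -0.001, 0.0]
ft_force: [0.1, -0.5, -0.5]
grip_width: 0.0336
```

```bash
python3 -c "
from h import *
snap('side','side5')
go([.442,.0945,.168])
z=np.load('/tmp/side5.npz');im=z['rgb'][...,::-1]
cv2.imwrite('pics/side5c.png',cv2.resize(im[90:240,210:400],None,fx=4,fy=4)[:600,:800])
"; python3 axis.py side5 .442 .095 .08 .2
```

```text
lin [-0.0007 -0.0006 -0.001 ] rot [ 0.03  0.13 -0.39] eef [0.4426 0.0939 0.167 ] F [ 0.87  0.18 -0.95] w 0.0331 t 6.4 q [ 0.21  0.2  -0.26  1.11 -0.    1.79]
0.08 79 xmid 0.4417 w 0.0384 ymin 0.0656
0.092 92 xmid 0.4419 w 0.039 ymin 0.0667
0.104 50 xmid 0.4408 w 0.0255 ymin 0.0766
0.116 50 xmid 0.4422 w 0.0255 ymin 0.0769
0.128 53 xmid 0.4416 w 0.0271 ymin 0.0776
0.14 58 xmid 0.4422 w 0.0272 ymin 0.0762
0.152 50 xmid 0.442 w 0.0374 ymin 0.0773
0.164 78 xmid 0.4424 w 0.0392 ymin 0.0739
0.176 168 xmid 0.442 w 0.0395 ymin 0.0758
0.188 15 xmid 0.442 w 0.0372 ymin 0.0812
[0.10010486 0.10095976 0.10193892 0.10499474 0.4825421 ]
```

View pics/side5c.png

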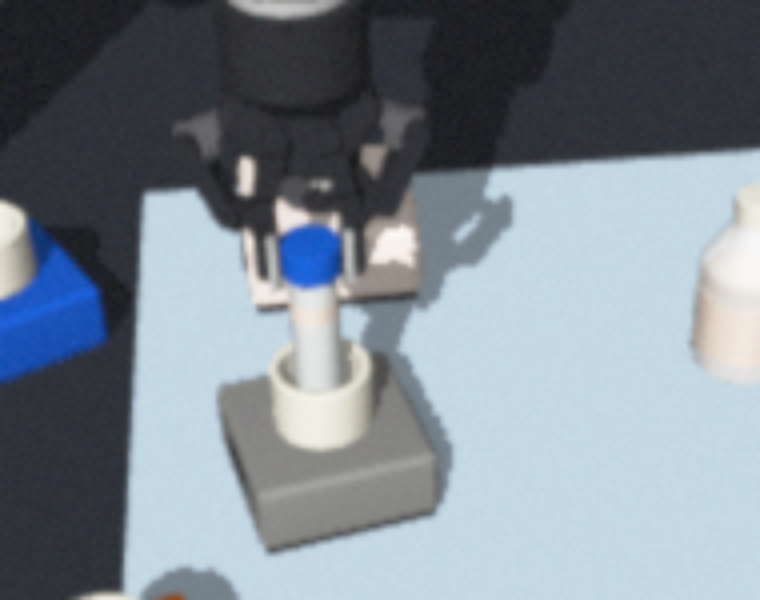

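The tube is in the cup with its end at about 0.063 m (27 mm deep) and no contact force. I'll hold here for over 1 s.

>>> jog_arm(jaw=[1,1,1,1,1,1,1,1], linear=[[0,0,0],[0,0,0],[0,0,0],[0,0,0],[0,0,0],[0,0,0],[0,0,0],[0,0,0]], delta_rot=[[0,0,0],[0,0,0],[0,0,0],[0,0,0],[0,0,0],[0,0,0],[0,0,0],[0,0,0]])

```text
clock: 7.07
eef_pos: [0.4433, 0.0944, 0.1684]
tool_rot: [1.0, -0.003, 0.0, -0.0]
ft_force: [0.6, -0.3, 0.4]
grip_width: 0.0334
```

>>> jog_arm(jaw=[1,1,1,1,1,1,1,1], linear=[[0,0,0],[0,0,0],[0,0,0],[0,0,0],[0,0,0],[0,0,0],[0,0,0],[0,0,0]], delta_rot=[[0,0,0],[0,0,0],[0,0,0],[0,0,0],[0,0,0],[0,0,0],[0,0,0],[0,0,0]])

```text
clock: 7.73
eef_pos: [0.4433, 0.0944, 0.1683]
tool_rot: [1.0, -0.003, -0.0, -0.0]
ft_force: [0.5, 0.2, -0.3]
grip_width: 0.0335
```

>>> jog_arm(jaw=[1,1,1,1,1,1,1,1], linear=[[0,0,-0.006],[0,0,-0.016],[0,0,-0.026],[0,0,-0.038],[0,0,-0.05],[0,0,-0.06],[0,0,-0.066],[0,0,-0.068]], delta_rot=[[0,0,0],[0,0,0],[0,0,0],[0,0,0],[0,0,0],[0,0,0],[0,0,0],[0,0,0]])

```text
clock: 8.4
eef_pos: [0.4439, 0.0945, 0.2378]
tool_rot: [1.0, -0.003, 0.001, -0.0]
ft_force: [-0.3, 0.3, -1.4]
grip_width: 0.0334
```

```bash
python3 -c "
from h import *
go([.457,.328,.235])
"
```

```text
lin [ 0.0117 -0.2335  0.0029] rot [-0.03 -0.14 -0.34] eef [0.4439 0.0945 0.2378] F [-0.31  0.33 -1.37] w 0.0334 t 8.4 q [ 0.21  0.15 -0.13  1.28 -0.    1.79]
```

>>> jog_arm(jaw=[1,1,1,1,1,1,1,1], linear=[[0,-0.01,0],[0.001,-0.028,0],[0.003,-0.052,0],[0.004,-0.077,0],[0.005,-0.102,0],[0.006,-0.127,0],[0.007,-0.15,0],[0.008,-0.17,0]], delta_rot=[[0,0,0],[0,0,0],[0,0,0],[0,0,0],[0,0,0],[0,0,0],[0,0,0],[0,0,0]])

```text
clock: 9.07
eef_pos: [0.4515, 0.2664, 0.2352]
tool_rot: [1.0, -0.002, -0.001, 0.0]
ft_force: [-0.1, -0.7, -0.9]
grip_width: 0.0334
```

>>> jog_arm(jaw=[1,1,1,1,1,1,1,1], linear=[[0.001,-0.02,0],[0.002,-0.038,0],[0.003,-0.052,0],[0.004,-0.06,0],[0.004,-0.0635,0],[0.004,-0.0635,0],[0.004,-0.0635,0],[0.004,-0.0635,0]], delta_rot=[[0,0,0],[0,0,0],[0,0,0],[0,0,0],[0,0,0],[0,0,0],[0,0,0],[0,0,0]])

```text
clock: 9.73
eef_pos: [0.4566, 0.327, 0.2362]
tool_rot: [1.0, -0.003, -0.0, 0.0]
ft_force: [-0.4, 0.5, -0.4]
grip_width: 0.0328
```

```bash
python3 -c "
from h import *
snap('side','side6')
go([.457,.328,.205])
z=np.load('/tmp/side6.npz');im=z['rgb'][...,::-1]
cv2.imwrite('pics/side6c.png',cv2.resize(im[60:210,200:390],None,fx=4,fy=4)[:600,:800])
"; python3 axis.py side6 .457 .328 .09 .25
```

```text
lin [ 0.0003 -0.001   0.0314] rot [ 0.02  0.01 -0.4 ] eef [0.4567 0.327  0.2364] F [-0.14 -0.65  0.43] w 0.0329 t 9.7833 q [ 0.62  0.37  0.15  1.35 -0.    2.2 ]
0.09 79 xmid 0.4576 w 0.0382 ymin 0.3024
0.102 76 xmid 0.457 w 0.0396 ymin 0.302
0.138 17 xmid 0.4549 w 0.0184 ymin 0.3141
0.15 34 xmid 0.4556 w 0.024 ymin 0.3103
0.162 47 xmid 0.4553 w 0.0264 ymin 0.3093
0.174 44 xmid 0.456 w 0.0265 ymin 0.3105
0.186 45 xmid 0.4562 w 0.0262 ymin 0.3103
0.198 46 xmid 0.455 w 0.0257 ymin 0.3098
0.21 50 xmid 0.4558 w 0.026 ymin 0.3095
0.222 52 xmid 0.4586 w 0.0378 ymin 0.3099
0.234 73 xmid 0.4562 w 0.0398 ymin 0.3068
0.246 118 xmid 0.4565 w 0.0375 ymin 0.3086
[0.10005148 0.10037886 0.10083049 0.10282495 0.42014202]
```

View pics/side6c.png

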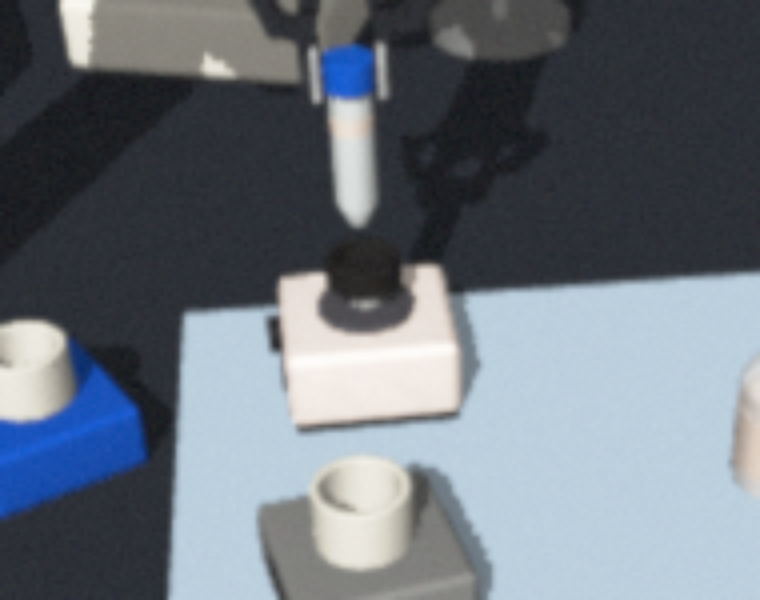

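>>> jog_arm(jaw=[1,1,1,1,1,1,1,1], linear=[[0.001,-0.002,0.004],[0.001,-0.002,0.009],[0.001,-0.002,0.014],[0.001,-0.002,0.019],[0.001,-0.002,0.025],[0.001,-0.002,0.031],[0.001,-0.002,0.036],[0.001,-0.002,0.036]], delta_rot=[[0,0,0],[0,0,0],[0,0,0],[0,0,0],[0,0,0],[0,0,0],[0,0,0],[0,0,0]])

```text
clock: 10.45
eef_pos: [0.457, 0.3293, 0.1987]
tool_rot: [1.0, -0.003, -0.001, 0.001]
ft_force: [0.8, -0.4, 0.1]
grip_width: 0.0332
```

```bash
cat >> h.py <<'E'
def avg(n=8):
    a=[]
    for i in range(n):
        bot.camera('side'); o=bot.get_obs(); a.append(np.r_[o['eef_pos']*1000,o['ft_force']])
    a=np.array(a); print('mean',a.mean(0).round(2),'std',a.std(0).round(2),o['clock'])
E
python3 -c "
from h import *
avg(); snap('side','side7')
z=np.load('/tmp/side7.npz');im=z['rgb'][...,::-1]
cv2.imwrite('pics/side7c.png',cv2.resize(im[60:210,200:390],None,fx=4,fy=4)[:600,:800])
"; python3 axis.py side7 .457 .328 .09 .22
```

```text
mean [ 4.5774e+02  3.2986e+02  2.0040e+02  9.0000e-02  9.0000e-02 -6.4000e-01] std [0.23 0.17 0.47 0.42 0.28 0.53] 10.85
0.09 64 xmid 0.4567 w 0.0381 ymin 0.3012
0.102 91 xmid 0.4569 w 0.04 ymin 0.3023
0.114 35 xmid 0.4562 w 0.0245 ymin 0.3126
0.126 40 xmid 0.4568 w 0.0245 ymin 0.3141
0.138 41 xmid 0.4574 w 0.0265 ymin 0.3135
0.15 43 xmid 0.4571 w 0.0268 ymin 0.3139
0.162 44 xmid 0.4578 w 0.0267 ymin 0.3119
0.174 47 xmid 0.4565 w 0.0258 ymin 0.3124
0.186 44 xmid 0.4562 w 0.0361 ymin 0.3127
0.198 68 xmid 0.4564 w 0.0386 ymin 0.3093
0.21 105 xmid 0.4571 w 0.0385 ymin 0.3116
[0.10005329 0.10013992 0.10092897 0.10208783 0.4247154 ]
```

View pics/side7c.png

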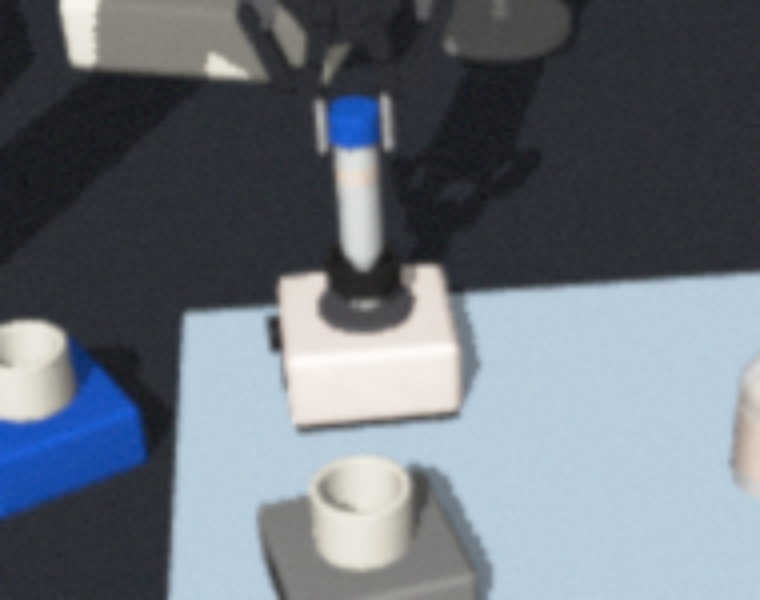

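The tube is centred in the mixer cup. The force is still at the unloaded baseline (Fz −0.6 N) at TCP z 0.2004. Next I'll find contact slowly.

>>> jog_arm(jaw=[1,1,1,1,1,1,1,1], linear=[[0,0,0.001],[0,0,0.002],[0,0,0.003],[0,0,0.004],[0,0,0.005],[0,0,0.006],[0,0,0.007],[0,0,0.007]], delta_rot=[[0,0,0],[0,0,0],[0,0,0],[0,0,0],[0,0,0],[0,0,0],[0,0,0],[0,0,0]])

```text
clock: 11.57
eef_pos: [0.4577, 0.3299, 0.1937]
tool_rot: [1.0, -0.003, 0.0, -0.0]
ft_force: [-1.5, -0.6, 3.2]
grip_width: 0.0332
```

```bash
python3 -c "
from h import *
avg(10)"
```

```text
mean [ 4.5771e+02  3.2990e+02  1.9362e+02 -1.0100e+00 -1.5000e-01  3.9800e+00] std [0.02 0.03 0.13 0.52 0.52 0.43] 12.0667
```

>>> jog_arm(jaw=[1,1,1,1,1,1,1,1], linear=[[0,0,0.001],[0,0,0.002],[0,0,0.003],[0,0,0.0035],[0,0,0.004],[0,0,0.0045],[0,0,0.0045],[0,0,0.0045]], delta_rot=[[0,0,0],[0,0,0],[0,0,0],[0,0,0],[0,0,0],[0,0,0],[0,0,0],[0,0,0]])

```text
clock: 12.73
eef_pos: [0.4578, 0.33, 0.1895]
tool_rot: [1.0, -0.003, 0.0, -0.0]
ft_force: [-2.7, -0.2, 7.2]
grip_width: 0.0338
```

```bash
python3 -c "
from h import *
avg(10);snap('side','side8')
z=np.load('/tmp/side8.npz');im=z['rgb'][...,::-1]
cv2.imwrite('pics/side8c.png',cv2.resize(im[60:210,200:390],None,fx=4,fy=4)[:600,:800])
def rim(n):
    P=np.load('/tmp/%s.npz'%n)['P'].reshape(-1,3)
    m=(np.hypot(P[:,0]-.457,P[:,1]-.328)<.032)&(P[:,1]<.306)&(P[:,2]>.075)&(P[:,2]<.12); 
    print(n,m.sum(),np.percentile(P[m][:,2],[50,85,95,99]).round(4))
rim('side6');rim('side7');rim('side8')
"; python3 axis.py side8 .457 .328 .09 .22
```

```text
mean [457.79 330.05 189.58  -2.04  -0.58   7.64] std [0.01 0.01 0.01 0.55 0.61 0.45] 13.2333
side6 70 [0.0959 0.1037 0.1051 0.1056]
side7 64 [0.0961 0.1029 0.1053 0.1058]
side8 65 [0.0895 0.0972 0.0987 0.0999]
0.09 85 xmid 0.4565 w 0.0395 ymin 0.3011
0.102 66 xmid 0.457 w 0.0393 ymin 0.3037
0.114 41 xmid 0.4558 w 0.0247 ymin 0.312
0.126 40 xmid 0.4568 w 0.0246 ymin 0.3128
0.138 44 xmid 0.4568 w 0.0269 ymin 0.313
0.15 43 xmid 0.4571 w 0.027 ymin 0.3129
0.162 45 xmid 0.4578 w 0.0266 ymin 0.3135
0.174 44 xmid 0.4574 w 0.0388 ymin 0.3122
0.186 64 xmid 0.4566 w 0.037 ymin 0.3102
0.198 107 xmid 0.4572 w 0.0386 ymin 0.3106
0.21 16 xmid 0.457 w 0.039 ymin 0.3167
[0.10030427 0.10050404 0.10165303 0.1046707  0.42352131]
```

View pics/side8c.png

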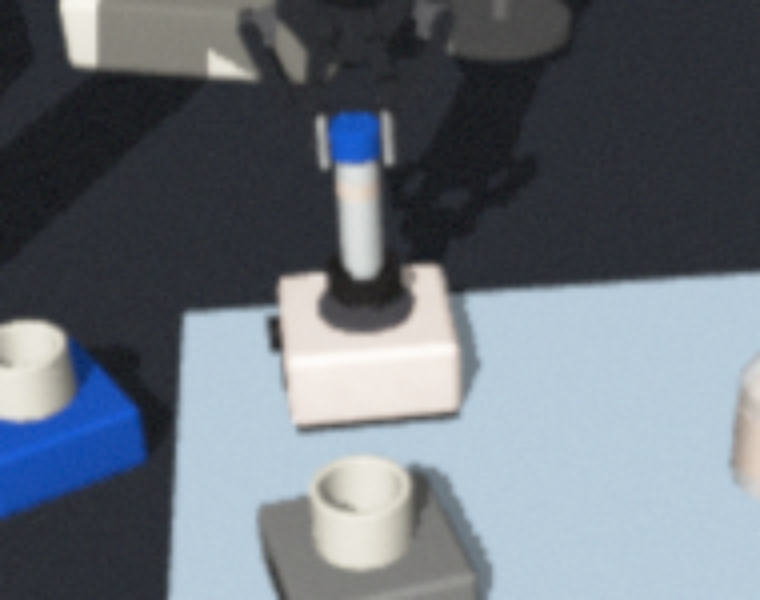

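```bash
python3 -c "
from h import *
for i in range(4): avg(20)
snap('top','top9'); o=bot.get_obs(); print(o['grip_width'],o['tool_rot'].round(4))"
```

```text
mean [ 4.5780e+02  3.3004e+02  1.8958e+02 -2.1000e+00 -2.6000e-01  7.7200e+00] std [0.01 0.02 0.02 0.5  0.43 0.42] 14.2833
mean [457.8  330.05 189.58  -2.1   -0.5    8.  ] std [0.01 0.01 0.02 0.37 0.62 0.55] 15.2833
mean [ 4.5780e+02  3.3004e+02  1.8958e+02 -2.0500e+00 -2.3000e-01  7.4600e+00] std [0.01 0.01 0.01 0.47 0.46 0.55] 16.2833
mean [457.79 330.05 189.58  -2.17  -0.56   7.48] std [0.01 0.01 0.01 0.3  0.52 0.53] 17.2833
0.03323827988711769 [ 1.e+00 -3.e-03  4.e-04 -5.e-04]
```

View pics/top9.png

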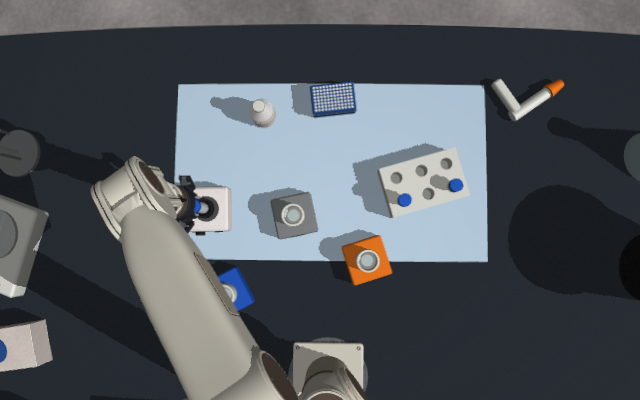

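The press has been steady for more than 4 s. In the top view the short tubes at (404,200) and (456,185), the bottle at (262,112) and the tip box at (333,99) have not moved. I'm handing the job in.

```bash
python3 -c "
from h import *
print(bot.job_done())"
```

```text
the job is handed in; nothing more can be done
None
```

I dipped the tall tube in the grey reader's cup, then set it in the mixer cup and handed the job in with the arm still gripping it and holding the cup down.

- **Reader dip:** the tube went in upright, about 27 mm of the cup's 36 mm depth, and stayed there for about 1.4 s with no contact force.
- **Mixer press:** I held the cup down steadily for about 4.5 s, with the tool height varying by about 0.02 mm. The job was handed in at about 17.3 s.
- **Press depth:** the checks agree on about 6 mm but not exactly. The spring force of about 8.3 N suggests 5.3 mm, the tool's travel after contact 5.6 mm, and the cup rim in the side camera about 6.5 mm. All are well short of the 12 mm stop.
- **Side force:** a sideways force of about 2 N remained on the tube while pressed, and it still looked upright in the side camera.
- **Left alone:** the last top picture shows the two short tubes, the bottle, the tip box and the decoy readers where they started.

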